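Register a steel-rule die on the slide-out tray of a die press

TASK

Set up the die press: pull its tray out all the way to the stop, then lay the die with the oval blade on the white pad, blade up, and push it home so that one short end sits under the lip and flush against the back fence and the long edge sits flush against the bar of the side stop: press until you feel it firm against them. Leave the tray fully out and the die lying there free, push gently so that you do not ram the side stop, and do not disturb the other things on the table.

Things in the scene. Friction and masses are not known exactly. Their poses are not given: they have to be found in the camera images.
- tray (a joint): how far the press's tray is pulled out, m: 0 pushed in, 0.150 fully out at its stop; starts between 0 and 0.03. It slides toward -x of the press, against a steady friction of about 12 N, and stays where it is left; any inward push above that on the tray, its bar or its fences slides it back in.
- press: foot of the front face, mid-width, at table height, of the bench die-cutting press (fixed, 300 x 300 mm, 235 mm high); x points into the press, away from the robot, y left, z up. Over everything behind this face, crown and platen are solid from 104 mm above the table upward. The flat tray slides out of it toward -x. A hand lever lies along the press's right side.
- tray_handle (a point): middle of the tray's pull bar: round steel, 10 mm thick, 110 mm long, level, along y, 50 mm above the table, with an arm at each end. Behind it, before the tray's front, is a gap 44 mm deep (x) and 100 mm wide, open above and below, for hooking fingers; the tray's front is 62 mm high. x points into the press, y left. Pushed in, the bar stands 70 mm before the press's front face.
- back_fence: the tray's steel back fence (inverted L, 170 mm long in y), moving with the tray. Origin: foot of its face, mid-length, on the white pad's surface, 62 mm above the table. The face looks to -x; x points into the press, y left. Its lip juts 12 mm to -x, 21.5 to 25.5 mm above the pad. Tray fully out: face 22 to 38 mm before the press's front. The pad reaches 90 mm to each side, 126 mm or more to -x.
- side_stop: side stop on the tray's left: dark block 70 (x) x 18 (y) x 16 mm, and to its right (-y) a steel stop bar 70 x 8 x 13 mm high on two guide screws. Origin: foot of the block's right face, mid-length, on the pad; axes as the tray's; 47 to 63 mm to -x of the fence's face. The bar's right face is the stop: 6 to 18 mm to -y of the origin, not reported: feel for it. Rigid; over 35 N is ramming.
- die_oval: the die to load, blade up on the table among others: plywood board 100 (x) x 56 (y) x 18 mm with an oval steel blade 68 by 34 mm standing 5 mm proud of its top; 0.12 to 0.22 kg. Origin at the centre of the underside, z up through the blade. Either short end may go to the back. Home: long side along the stop bar, origin 50 mm from the back fence's face 28 mm from the stop bar's.
- die_round: another die, same materials, board 76 x 76 x 18 mm with a round blade; leave alone. Origin at the centre of the underside.
- die_strap: another die, same materials, board 126 x 40 x 18 mm with a long rectangular blade; leave alone. Origin at the centre of the underside.
- spool: thread spool standing on the table, 60 mm across, 78 mm high; leave alone. Origin at the centre of its foot.
- scissors: small scissors lying on the table, about 140 mm long, 70 mm over the handles; leave alone. Origin near the pivot.
- tape: round tape measure, 58 mm across, 20 mm high; leave alone. Origin under its centre.
- jar: glass jar with brass lid, 62 mm across, 78 mm high; leave alone. Origin under its centre.
- screwdriver: screwdriver lying on the table, 170 mm long; leave alone. Origin on its axis line at its underside.
- weight: round steel pattern weight with a knob, 68 mm across, 48 mm high; leave alone. Origin under its centre.
Things that resemble listed ones, but are neither listed nor needed, are in the scene too. What is shaped like the die_oval but orange or turquoise is not meant.

How it is judged:
By the outcome, as a careful person would: the job done as asked, in the order asked, and still so for the second after the job is handed in, with the robot touching nothing.
It also fails if it takes over 69 s, if anything falls off the work surface, if the arm or the gripper's body presses on something with over 40 N, if the wrist force passes 120 N, or if a joint passes its speed limit or range.

ROBOT

A 6-joint arm with a two-finger parallel gripper is mounted at the origin on the work surface. World frame = base frame: x ahead of the robot, y to its left, z up, the work surface at z = 0. Lengths are in mm, angles in rad, forces in N, time in s.
With the tool pointing down it reaches from about 350 to 875 mm from the base axis. Payload 4.2 kg.
Tool frame: the origin (TCP) lies on the mounting face of the last link; the fingertips stand 173 mm ahead of it and the grasp point (between the pads) lies grip_point_offset ahead of it (grip_point_offset is the distance from the TCP to the grasp point, in mm); z points along the fingers, y is the line along which they close (so a half turn about z gives the same grasp; the last joint's range is limited). The gripper opens to 85 mm and grips with 20 to 120 N. Pads are 22 mm wide; open, the fingers measure 114 mm over their backs; the gripper's body (76 mm by 85 mm) begins 54 mm behind the grasp point. The pads swing forward as they close: fully open they stand 13 mm farther back than shut.
Start: joints at [1.393, 0.385, 0.008, 0, -1.194, -0.259], TCP at [264.368, 566.312, 404.712] pointing down, gripper open.
Joint ranges: [-3.14, 3.14], [-1.21, 2.06], [-1.07, 1.41], [-3.16, 2.05], [-2.99, -0.16], [-3.1, 3.1]. Speed limits (rad/s): [2.79, 2.79, 3.14, 3.14, 3.14, 3.14].

INTERFACE

Orientations are given as a unit quaternion [x, y, z, w].
In Python, from bench import read_state, get_image, job_done, recognise, place_of, grip_point_offset gives the robot as it stands. The module is installed in compiled form; this text tells all that it offers.
- The arm moves only by the tool carry_out, never from a script. Its arguments are lists of equal length, an entry for each row: "slide": the shift along the tool's x, y, z in m, a list of three; "roll": the turn about the tool's z in degrees; "claw": the finger opening in m, from 0 to 0.0854. A call has 1 to 8 rows; each row is the pose to reach, as a shift and turn from the pose commanded when the call began, along the tool's axes at that moment; what a row does not reach only later rows make up. A row lasts 1/8 s, in which the tool goes at most 62.5 mm and 10.7 degrees, less where a joint would pass 70% of its speed; a pose out of reach is approached as far as the arm can. A call with a gripper value outside its range is refused whole. The fingers move at their own pace and stop on an object; the grip force is fixed at half the most. Time passes only in rows, so rows that repeat a pose let the fingers close. It gives the time, the measured TCP pose, the force, the opening and the grip force at its end, in the units of the state.
- read_state(): the state, without advancing time (a new reading comes with each control period).
- get_image(name): name is "scene" or "top" or "wrist"; returns a dict with "img" (480x640x3 uint8, red, green, blue), "z_map" (480x640 float32, mm along the optical axis (not along the pixel's ray), 0 where there is no reading), "mtx" (3x3 intrinsics, pixels), "world_from_camera" (4x4, takes a point from camera to world coordinates); the wrist camera has in their place "T_tool_cam" (4x4, takes a point from camera to tool coordinates, whose origin is the TCP and whose axes are the flange's). Camera axes: x right, y up, looking along -z (the intrinsics and any distortion apply to the point x, -y, -z); pixel columns grow to the right and rows downward; lengths in mm; the calibration is good to about 2 mm. A picture is of the moment at which its call begins: read the wrist's pose just before it.
- job_done(): hands the job in; it is judged then, once.
Trained networks look in a picture, given as the dict that the camera call returned (one of the last four; its "shot" number tells which), for a name from the list of things; names that differ only in an ending like _2 or _b are one class to them, and where a whole thing is asked for, a point or a joint stands for the part that bears it (a point fixed in the world has none). Each returns a list of dicts, best first, with "conf" (0 to 1); they miss things now and then, are a little off and sometimes report something else, mostly with a low value. They report only what shows in the picture. A call takes as long as a camera call. They do not tell look-alikes from the thing itself.
- recognise(picture, thing): "at" ([column, row] in pixels, amid what is visible of it).
- place_of(picture, thing): "at" ([column, row] in pixels: a listed point, or the origin of a listed thing).
The state is a dict: "clock": time; "joints": joint angles; "joint_vel": joint speeds; "joint_efforts": joint torques, N m; "position": TCP position; "ee_rot": TCP orientation; "contact_force": force on the tool from outside, world axes, zero at the start; "wrist_torque": the same for the moment, N m; "gripper_width": finger opening in mm; "grasp_force": force on a finger pad.
Only numpy, scipy, OpenCV 4.12 (cv2) and the standard library are available. Lean on these libraries where they do the work, as an engineer would, in place of code of your own. Each camera call takes 0.05 s, during which the arm holds its last target. There are 200 camera calls.

## Working session

There is one attempt and no reset: what is moved stays moved. The work goes in short steps, Python scripts to look and compute and a tool call to move; the robot and the scene stay as the last step left them, time stands still between calls to the robot, and variables do not carry over. Pictures are saved under pics/ and viewed, at most 10 in all, crops included, and the job is handed in when it is done.

Besides the shell and the picture viewer there is one more tool, called after "Request:" as name(argument=value, ...), one argument or row to a line, values as JSON. carry_out: Moves the arm, as the interface text tells. Its arguments: {"type":"object","properties":{"slide":{"type":"array"},"roll":{"type":"array"},"claw":{"type":"array"}},"required":["slide","roll","claw"]}

```bash
mkdir -p pics; cat > h.py <<'E'
import numpy as np, cv2
from bench import *
from scipy.spatial.transform import Rotation as R
def w2c(p,s=None):
    if "world_from_camera" in p: return np.array(p["world_from_camera"])
    T=np.eye(4);T[:3,:3]=R.from_quat(s["ee_rot"]).as_matrix();T[:3,3]=s["position"]
    return T@np.array(p["T_tool_cam"])
def ray(p,uv,s=None):
    T=w2c(p,s);K=np.array(p["mtx"]);d=np.array([(uv[0]-K[0,2])/K[0,0],-(uv[1]-K[1,2])/K[1,1],-1.])
    return T[:3,3],T[:3,:3]@d
def atz(p,uv,z,s=None):
    o,d=ray(p,uv,s);return o+d*(z-o[2])/d[2]
def cloud(p,s=None):
    T=w2c(p,s);K=np.array(p["mtx"]);v,u=np.mgrid[:480,:640];z=np.array(p["z_map"],float)
    P=np.stack([(u-K[0,2])/K[0,0]*z,-(v-K[1,2])/K[1,1]*z,-z],-1)
    W=P@T[:3,:3].T+T[:3,3];W[z<=0]=np.nan;return W
def save(p,n,scale=1,crop=None):
    im=p["img"][:,:,::-1]
    if crop: im=im[crop[1]:crop[3],crop[0]:crop[2]]
    cv2.imwrite("pics/"+n,cv2.resize(im,None,fx=scale,fy=scale))
E
python3 - <<'E'
from h import *
np.set_printoptions(precision=1,suppress=True)
s=read_state();print(s,grip_point_offset)
for n in ["top","scene"]:
    p=get_image(n);save(p,n+"0.png",1.25);W=cloud(p);np.save(n+".npy",W)
    print(n,p["img"].shape,[k for k in p])
    for t in ["press","tray_handle","back_fence","side_stop","die_oval","die_round","die_strap"]:
        for r in place_of(p,t)[:4]:
            u,v=map(int,np.round(r["at"]));print(t,round(r["conf"],2),u,v,W[min(v,479),min(u,639)])
E
```

```text
{'clock': 0.0, 'joints': array([ 1.4,  0.4,  0. , -0. , -1.2, -0.3]), 'joint_vel': array([ 0.,  0., -0.,  0., -0., -0.]), 'joint_efforts': array([  0. , -39.2,  18.8,   4.2,  -0. ,  -0. ]), 'position': array([264.3, 566.2, 403.6]), 'ee_rot': array([ 1. , -0.2, -0. ,  0. ]), 'contact_force': array([-0.6, -0.3, -0.8]), 'wrist_torque': array([ 0., -0., -0.]), 'grasp_force': 0.0, 'gripper_width': 85.08948863600857} 154.70000000000002
top (480, 640, 3) ['img', 'z_map', 'mtx', 'world_from_camera', 'shot']
press 0.72 347 175 [665.4 -72.2  65.5]
tray_handle 0.59 343 204 [612.7 -68.1  -1.1]
tray_handle 0.38 116 319 [352.3 428.4   9.1]
back_fence 0.49 209 220 [571.  228.6  19.9]
side_stop 0.6 146 183 [642.7 351.7  69.2]
die_oval 0.79 266 325 [343.3  99.   23.3]
die_oval 0.71 221 153 [719.9 204.7  25.2]
die_oval 0.7 208 220 [570.6 230.1  23.1]
die_oval 0.68 203 364 [258.7 233.6  19.9]
die_round 0.71 148 253 [496.9 358.5  23.7]
die_strap 0.75 216 285 [428.4 210.8  15. ]
scene (480, 640, 3) ['img', 'z_map', 'mtx', 'world_from_camera', 'shot']
press 0.59 269 228 [666.3 -28.1  62.1]
press 0.34 375 166 [ 350.6 -266.1    1.1]
tray_handle 0.9 297 219 [591.2 -94.4  -1.3]
die_oval 0.93 311 330 [575.7 247.   25. ]
die_oval 0.82 245 332 [733.7 240.2  23.2]
die_oval 0.69 335 135 [ 460.2 -375.8   23.3]
die_oval 0.67 401 273 [335.1 107.5  23.7]
die_round 0.8 345 377 [505.6 366.2  21.9]
die_strap 0.91 368 317 [434.3 221.5  21.1]
```

View pics/top0.png

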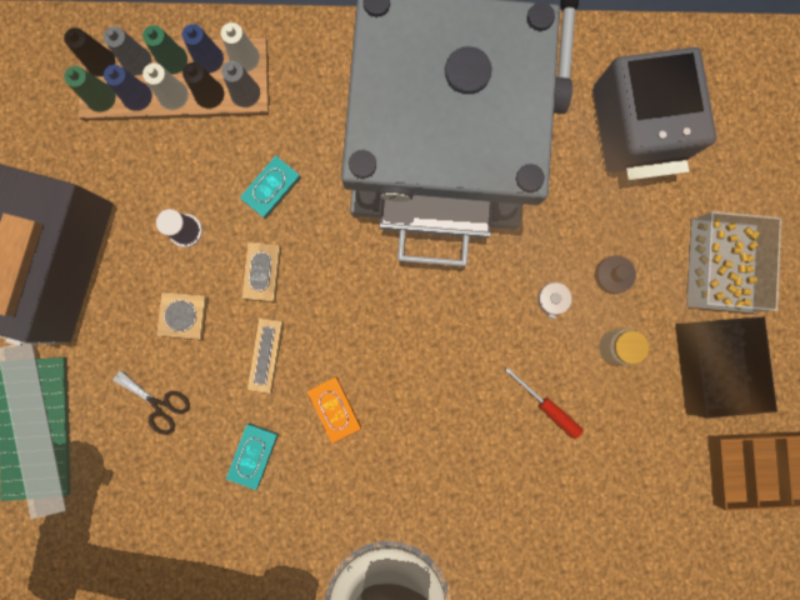

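View pics/scene0.png

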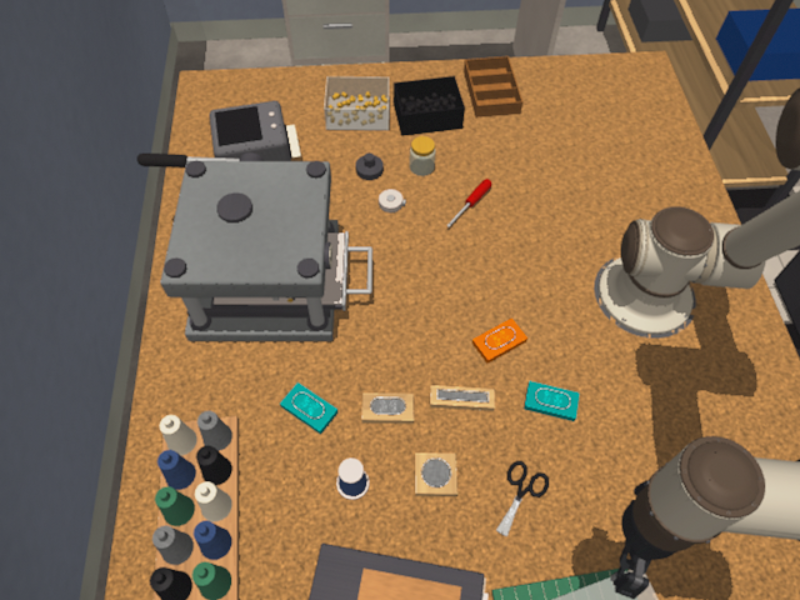

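The top image shows the wooden oval die at (209,217) and the tray's bar from about (321,207) to (373,212). The orange and turquoise dies are decoys. Next I'll measure both from the top view.

```bash
python3 - <<'E'
from h import *
np.set_printoptions(precision=1,suppress=True)
s=read_state();print(R.from_quat(s["ee_rot"]).as_matrix())
for n in ["top","scene"]:
    p=get_image(n);W=cloud(p)
    x,y,z=W[...,0],W[...,1],W[...,2]
    m=(x>520)&(x<625)&(y>175)&(y<290)&(z>9)&(z<40)
    print(n,"die",cv2.minAreaRect(W[m][:,:2].astype(np.float32)),m.sum(),np.median(z[m]))
    m=(x>540)&(x<690)&(y>-180)&(y<40)&(z>42)&(z<60)
    q=W[m];print("bar-ish",len(q),cv2.minAreaRect(q[:,:2].astype(np.float32)),q.min(0),q.max(0))
    # press top front edge
    m=(z>215)&(z<250)&(x>550)&(y>-350)&(y<150); print("press",cv2.minAreaRect(W[m][:,:2].astype(np.float32)),np.nanmedian(z[m]))
    m=(x>560)&(x<720)&(y>-200)&(y<60)&(z>60)&(z<66);q=W[m];print("pad/front",len(q),q.min(0),q.max(0))
p=get_image("top")
for uv in [(321,207),(373,212),(347,209.5)]: print(atz(p,uv,50))
q=p["img"][150:225,270:430,::-1];cv2.imwrite("pics/tr.png",cv2.resize(q,None,fx=5,fy=5,interpolation=2))
E
```

```text
[[ 0.9 -0.4  0. ]
 [-0.4 -0.9  0. ]
 [-0.  -0.  -1. ]]
top die ((576.8017578125, 231.09942626953125), (56.684226989746094, 99.88971710205078), 84.84297943115234) 1166 20.003511747965604
bar-ish 823 ((638.7603759765625, -69.62857818603516), (218.59124755859375, 102.15506744384766), 89.9401626586914) [ 587.6 -179.    42. ] [689.9  39.6  60. ]
press ((816.8287353515625, -99.02468872070312), (339.7691955566406, 302.76104736328125), 89.23487854003906) 226.01768056559536
pad/front 2015 [ 593.  -196.2   60. ] [710.1  53.9  66. ]
scene die ((576.4398193359375, 219.17086791992188), (85.84093475341797, 98.28439331054688), 85.17437744140625) 922 18.628763831200786
bar-ish 560 ((640.0331420898438, -69.27156829833984), (215.7972412109375, 97.05805969238281), 86.63397216796875) [ 588.3 -179.2   42.1] [689.9  35.9  60. ]
press ((865.0052490234375, -100.01417541503906), (328.7428894042969, 404.50299072265625), 86.04595184326172) 225.093607357929
pad/front 631 [ 593.  -177.4   60. ] [719.   57.5  66. ]
[598.3 -17.7  50. ]
[ 588.6 -129.7   50. ]
[593.5 -73.7  50. ]
```

View pics/tr.png

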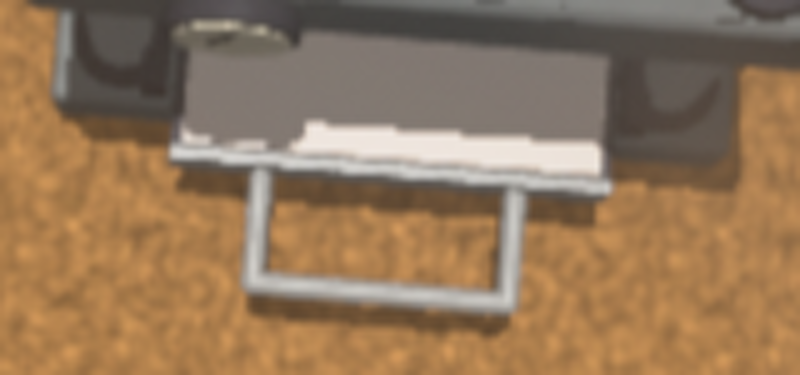

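```bash
cat >> h.py <<'E'
def psi(s):
    X=R.from_quat(s["ee_rot"]).as_matrix()[:,0];return np.degrees(np.arctan2(X[1],X[0]))
def go(tgt,ps):
    s=read_state();M=R.from_quat(s["ee_rot"]).as_matrix();a=psi(s)
    print("slide m",np.round(M.T@(np.array(tgt)-s["position"])/1000,4),"roll",round((a-ps+180)%360-180,2),"psi",round(a,2),"pos",np.round(s["position"],1),"j",np.round(s["joints"],2),"F",np.round(s["contact_force"],1),"t",s["clock"])
E
python3 - <<'E'
from h import *
go([540,-70,404],-93.9)
p=get_image("top");r=place_of(p,"press")[0]["at"];print(atz(p,r,0))
W=cloud(p);x,y,z=W[...,0],W[...,1],W[...,2]
for c in range(300,430,20):
    col=W[:,c];m=(col[:,2]>222)&(col[:,2]<250);print(c,np.round(col[m][-2:],1).tolist())
E
```

```text
slide m [0.5189 0.46   0.0007] roll 68.87 psi -25.03 pos [264.4 566.3 404.7] j [ 1.39  0.38  0.01 -0.   -1.19 -0.26] F [ 0.4 -0.4 -0.3] t 0.95
[673.49828629 -79.04648908   0.        ]
300 [[685.6, 23.2, 224.9], [684.1, 23.2, 223.7]]
320 [[669.6, -12.7, 225.4], [666.4, -12.8, 223.5]]
340 [[681.5, -48.6, 223.1], [678.4, -48.3, 228.2]]
360 [[676.8, -84.7, 222.0], [674.5, -84.5, 223.6]]
380 [[674.4, -120.1, 225.9], [672.7, -120.2, 225.3]]
400 [[669.2, -155.9, 226.6], [668.3, -156.6, 222.7]]
420 [[668.4, -192.3, 224.1], [666.2, -192.0, 225.6]]
```

Request:
carry_out(
  slide=[
    [0.03,0.026,0],
    [0.08,0.07,0],
    [0.13,0.115,0],
    [0.18,0.16,0],
    [0.225,0.2,0],
    [0.27,0.24,0],
    [0.315,0.28,0],
    [0.36,0.32,0],
  ],
  roll=[5,14,23,32,41,50,59,68.5],
  claw=[0.085,0.085,0.085,0.085,0.085,0.085,0.085,0.085],
)

```text
clock: 2.05
position: [453.8, 126.2, 405.2]
ee_rot: [-0.683, 0.73, -0.0, 0.001]
contact_force: [0.4, 0.3, 0.3]
gripper_width: 84.7
grasp_force: 0.0
```

```bash
python3 -c "
from h import *
go([540,-70,404],-93.9)"
```

```text
slide m [ 0.1901 -0.099   0.0012] roll 0.1 psi -93.8 pos [453.8 126.2 405.2] j [ 0.62  0.12 -0.35  0.   -1.1  -0.68] F [0.4 0.3 0.3] t 2.05
```

Request:
carry_out(
  slide=[
    [0.05,-0.025,0],
    [0.1,-0.05,0],
    [0.145,-0.075,0],
    [0.18,-0.09,0],
    [0.19,-0.099,0],
    [0.19,-0.099,0],
  ],
  roll=[0,0,0,0,0,0],
  claw=[0.06,0.045,0.045,0.045,0.045,0.045],
)

```text
clock: 2.8
position: [540.8, -67.8, 404.5]
ee_rot: [-0.685, 0.729, 0.0, -0.0]
contact_force: [0.4, 0.1, 0.1]
gripper_width: 44.7
grasp_force: 0.0
```

```bash
python3 - <<'E'
from h import *
s=read_state();p=get_image("wrist");save(p,"w1.png");np.set_printoptions(precision=1,suppress=True)
print(s["gripper_width"],p["T_tool_cam"],p["mtx"])
for t in ["tray_handle","press"]:
    for r in place_of(p,t)[:2]: print(t,r,atz(p,r["at"],50,s))
W=cloud(p,s);x,y,z=W[...,0],W[...,1],W[...,2]
m=(z>44)&(z<58)&(x>580)&(x<608)&(y>-150)&(y<10)
if m.sum():
    q=W[m][:,:2].astype(np.float32);print(m.sum(),cv2.minAreaRect(q),q.min(0),q.max(0))
E
```

```text
44.74076949794764 [[ 0.   1.   0.3 72.5]
 [ 1.  -0.  -0.   1.3]
 [-0.   0.3 -1.  30.3]
 [ 0.   0.   0.   1. ]] [[362.1   0.  317. ]
 [  0.  362.1 237.6]
 [  0.    0.    1. ]]
tray_handle {'at': [256.7, 213.2], 'conf': 0.78} [594.3 -71.   50. ]
press {'at': [191.7, 204.8], 'conf': 0.61} [652.4 -82.5  50. ]
1631 ((597.16455078125, -72.10016632080078), (21.37265968322754, 119.05986022949219), 0.035650625824928284) [ 586.5 -131.6] [607.9 -12.6]
```

View pics/w1.png

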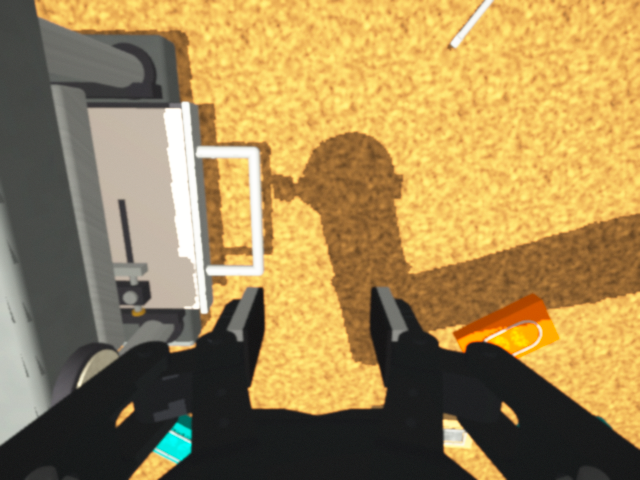

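The wrist view shows the bar from (253,150) to (260,272), which puts its middle near (595,-72) and agrees with the top view. I'll go above the bar and then down.

```bash
python3 -c "
from h import *
go([595,-72,203],-94)"
```

```text
slide m [ 0.0022 -0.055   0.2018] roll 0.55 psi -93.45 pos [540.2 -66.6 404.8] j [ 0.18  0.25 -0.19 -0.   -1.13 -0.24] F [ 1.  -0.6  0.5] t 2.95
```

Request:
carry_out(
  slide=[
    [0.001,-0.03,0.02],
    [0.002,-0.055,0.05],
    [0.002,-0.055,0.1],
    [0.002,-0.055,0.15],
    [0.002,-0.055,0.185],
    [0.002,-0.055,0.2],
    [0.002,-0.055,0.202],
    [0.002,-0.055,0.202],
  ],
  roll=[0.5,0.5,0.5,0.5,0.5,0.5,0.5,0.5],
  claw=[0.045,0.045,0.045,0.045,0.045,0.045,0.045,0.045],
)

```text
clock: 3.95
position: [596.0, -72.5, 204.3]
ee_rot: [-0.682, 0.731, -0.001, 0.001]
contact_force: [-0.5, 0.7, 0.0]
gripper_width: 45.4
grasp_force: 0.0
```

Request:
carry_out(
  slide=[
    [0,0,0],
    [0,0,0],
    [0,0,0],
    [0,0,0],
    [0,0,0],
  ],
  roll=[0,0,0,0,0],
  claw=[0.025,0.012,0.004,0.0,0.0],
)

```text
clock: 4.58
position: [595.9, -72.9, 203.8]
ee_rot: [-0.682, 0.731, -0.001, 0.001]
contact_force: [-0.5, -0.1, 5.8]
gripper_width: 7.8
grasp_force: 58.7
```

```bash
python3 -c "
from h import *
go([455,-62,203],-94)"
```

```text
slide m [-0.0011  0.1413  0.0005] roll -0.01 psi -94.01 pos [595.9 -72.9 203.8] j [ 0.15  0.55 -0.29  0.   -0.73 -0.22] F [-0.5 -0.1  5.8] t 4.575
```

Request:
carry_out(
  slide=[
    [0,0.01,0],
    [0,0.025,0],
    [0,0.045,0],
    [0,0.065,0],
    [0,0.085,0],
    [0,0.105,0],
    [0,0.115,0],
    [0,0.12,0],
  ],
  roll=[0,0,0,0,0,0,0,0],
  claw=[0,0,0,0,0,0,0,0],
)

```text
clock: 5.58
position: [479.0, -64.7, 203.8]
ee_rot: [-0.683, 0.731, -0.004, 0.005]
contact_force: [11.9, -8.5, -7.4]
gripper_width: 7.8
grasp_force: 59.1
```

Request:
carry_out(
  slide=[
    [0,0.004,0],
    [0,0.008,0],
    [0,0.012,0],
    [0,0.014,0],
  ],
  roll=[0,0,0,0],
  claw=[0,0,0,0],
)

```text
clock: 6.08
position: [465.5, -63.8, 203.8]
ee_rot: [-0.683, 0.731, -0.004, 0.005]
contact_force: [11.7, -9.1, -5.2]
gripper_width: 8.2
grasp_force: 59.2
```

Request:
carry_out(
  slide=[
    [0,0.003,0],
    [0,0.005,0],
    [0,0.006,0],
    [0,0.006,0],
  ],
  roll=[0,0,0,0],
  claw=[0,0,0,0],
)

```text
clock: 6.58
position: [459.5, -63.4, 203.8]
ee_rot: [-0.682, 0.731, -0.004, 0.004]
contact_force: [11.0, -9.1, -5.2]
gripper_width: 7.8
grasp_force: 59.2
```

Request:
carry_out(
  slide=[
    [0,0.002,0],
    [0,0.004,0],
    [0,0.005,0],
    [0,0.005,0],
  ],
  roll=[0,0,0,0],
  claw=[0,0,0,0],
)

```text
clock: 7.08
position: [454.5, -63.0, 203.8]
ee_rot: [-0.683, 0.731, -0.004, 0.004]
contact_force: [10.9, -9.2, -4.5]
gripper_width: 7.8
grasp_force: 59.2
```

Request:
carry_out(
  slide=[
    [0,0.002,0],
    [0,0.004,0],
    [0,0.005,0],
    [0,0.005,0],
  ],
  roll=[0,0,0,0],
  claw=[0,0,0,0],
)

```text
clock: 7.58
position: [449.6, -62.7, 203.8]
ee_rot: [-0.683, 0.731, -0.004, 0.005]
contact_force: [11.1, -9.5, -5.4]
gripper_width: 8.0
grasp_force: 59.2
```

Request:
carry_out(
  slide=[
    [0,0.002,0],
    [0,0.003,0],
    [0,0.004,0],
    [0,0.004,0],
  ],
  roll=[0,0,0,0],
  claw=[0,0,0,0],
)

```text
clock: 8.07
position: [448.3, -62.6, 203.9]
ee_rot: [-0.683, 0.73, -0.007, 0.007]
contact_force: [20.7, -17.9, -16.6]
gripper_width: 7.8
grasp_force: 58.2
```

Request:
carry_out(
  slide=[
    [0,0.001,0],
    [0,0.0015,0],
    [0,0.0015,0],
  ],
  roll=[0,0,0],
  claw=[0,0,0],
)

```text
clock: 8.45
position: [447.8, -62.6, 203.9]
ee_rot: [-0.683, 0.73, -0.008, 0.009]
contact_force: [23.8, -20.6, -21.6]
gripper_width: 7.8
grasp_force: 58.0
```

```bash
python3 -c "
from h import *
go([448.5,-62.5,203.8],-94)"
```

```text
slide m [-0.0001 -0.0007  0.0001] roll 0.17 psi -93.83 pos [447.8 -62.6 203.9] j [ 0.22  0.36 -0.66  0.01 -0.52 -0.3 ] F [ 23.8 -20.6 -21.6] t 8.45
```

Request:
carry_out(
  slide=[
    [0,-0.002,0],
    [0,-0.002,0],
    [0,-0.002,0],
    [0,-0.002,0],
    [0,-0.002,-0.03],
    [0,-0.002,-0.09],
    [0,-0.002,-0.15],
    [0,-0.002,-0.2],
  ],
  roll=[0,0,0,0,0,0,0,0],
  claw=[0,0.02,0.045,0.045,0.045,0.045,0.045,0.045],
)

```text
clock: 9.45
position: [441.2, -62.2, 404.8]
ee_rot: [-0.682, 0.731, 0.0, 0.0]
contact_force: [2.0, -0.2, 0.0]
gripper_width: 45.3
grasp_force: 0.0
```

```bash
python3 - <<'E'
from h import *
np.set_printoptions(precision=1,suppress=True)
go([576.8,231,330],-5.2)
s=read_state();p=get_image("wrist");save(p,"w2.png");
for t in ["tray_handle","back_fence","side_stop","press"]:
    for r in place_of(p,t)[:2]: print(t,r,atz(p,r["at"],dict(tray_handle=50,press=0).get(t,62),s))
p=get_image("top");save(p,"t2.png",5,(270,110,430,230))
for t in ["tray_handle","back_fence","side_stop","press"]:
    for r in place_of(p,t)[:2]: print(t,r,atz(p,r["at"],dict(tray_handle=50,press=0).get(t,62)))
E
```

```text
slide m [-0.3 -0.1  0.1] roll -88.81 psi -94.01 pos [441.2 -62.2 404.8] j [ 0.2  0.1 -0.4 -0.  -1.1 -0.3] F [ 2.  -0.2  0. ] t 9.45
tray_handle {'at': [306.1, 214.8], 'conf': 0.97} [449.9 -61.   50. ]
back_fence {'at': [96.2, 220.4], 'conf': 0.58} [635.6 -71.6  62. ]
back_fence {'at': [303.2, 216.0], 'conf': 0.5} [452.  -62.8  62. ]
side_stop {'at': [158.6, 282.1], 'conf': 0.79} [591.8  -9.1  62. ]
press {'at': [96.8, 206.8], 'conf': 0.66} [671.3 -73.5   0. ]
back_fence {'at': [348.0, 188.1], 'conf': 0.82} [637.8 -74.7  62. ]
side_stop {'at': [316.8, 210.0], 'conf': 0.71} [590.1  -8.6  62. ]
press {'at': [346.3, 180.1], 'conf': 0.69} [667.3 -75.2   0. ]
press {'at': [437.7, 239.7], 'conf': 0.59} [ 533.6 -282.2    0. ]
```

View pics/w2.png

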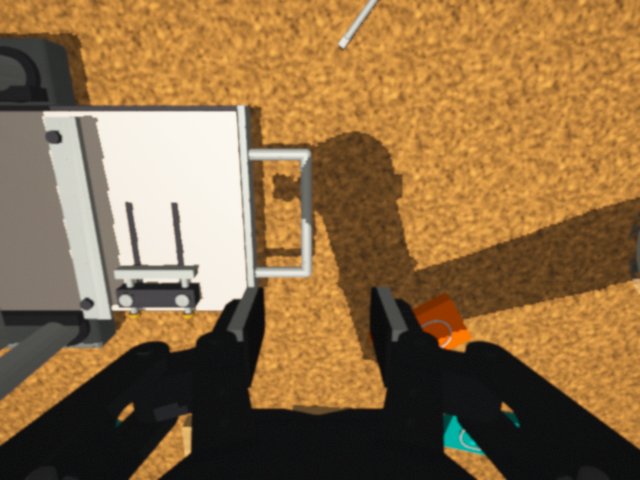

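View pics/t2.png

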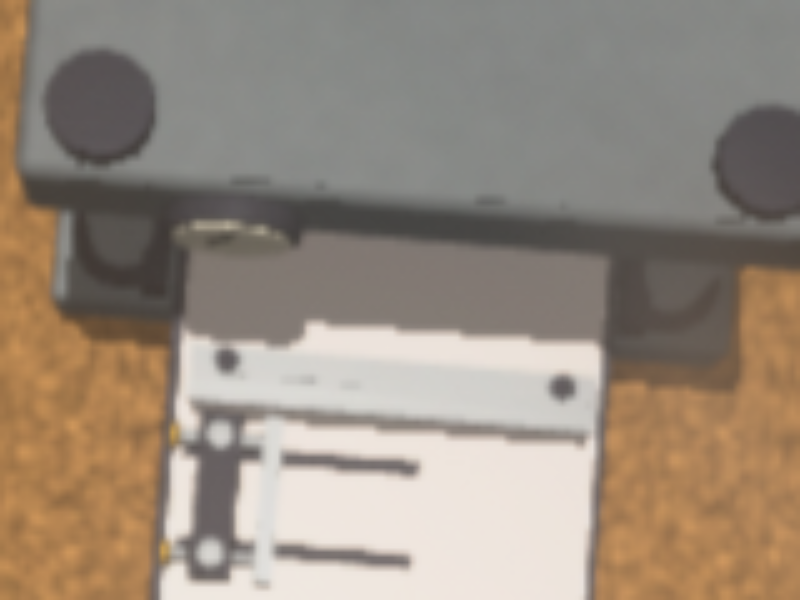

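The tray is out. The fence face is near (637,-73). In the wrist view the stop bar runs (115,270)-(195,272), with the dark block just to its left. There is also a gauge on the press front at about (317,155) in the top image, and I'll check how far it sticks out.

```bash
python3 - <<'E'
from h import *
np.set_printoptions(precision=1,suppress=True)
s=read_state();p=get_image("wrist");W=cloud(p,s)
t=get_image("top");V=cloud(t)
for n,A in (("w",W),("t",V)):
    x,y,z=A[...,0],A[...,1],A[...,2]
    m=(x>610)&(x<668)&(y>-30)&(y<40)&(z>95)
    print(n,"gauge",m.sum(),A[m].min(0) if m.any() else "",A[m].max(0) if m.any() else "")
    m=(x>545)&(x<632)&(y>-45)&(y<-9)&(z>70)&(z<80);q=A[m];print("bar",len(q))
    if len(q)>10: print(cv2.minAreaRect(q[:,:2].astype(np.float32)),q.mean(0))
    m=(x>500)&(x<625)&(y>-150)&(y<-40)&(z>55)&(z<70);print("pad z",np.median(z[m]))
    m=(x>600)&(x<660)&(y>-150)&(y<0)&(z>82)&(z<95);q=A[m];print("fence",len(q))
    if len(q)>10: print(cv2.minAreaRect(q[:,:2].astype(np.float32)),q.mean(0))
print("top stopbar right face",atz(t,(326.2,194),75),atz(t,(323.6,227),75))
print("lip front edge",atz(t,(308.5,190.5),87.5),atz(t,(387,197),87.5))
M=R.from_quat(s["ee_rot"]).as_matrix()
print((M.T@(np.array([576.8,231,330])-s["position"])/1000).round(4))
E
```

```text
w gauge 0  
bar 1207
((588.5362548828125, -17.89665985107422), (19.932865142822266, 70.98889923095703), 87.76121520996094) [591.4 -20.   74.7]
pad z 62.376001783851166
fence 5956
((630.4728393554688, -75.00596618652344), (42.18654251098633, 150.02085876464844), 0.1823432892560959) [632.4 -79.3  87.3]
t gauge 81 [665.8 -29.8 180.3] [668.    7.2 219.9]
bar 149
((589.08544921875, -17.136028289794922), (16.577363967895508, 68.65642547607422), 85.71856689453125) [589.4 -20.3  75.3]
pad z 62.78842059261558
fence 864
((629.6604614257812, -75.13872528076172), (45.54671859741211, 149.7996368408203), 0.5376158952713013) [633.6 -73.7  87.9]
top stopbar right face [622.5 -28.   75. ] [552.8 -23.1  75. ]
lip front edge [627.3   9.1  87.5] [ 615.5 -154.1   87.5]
[-0.3 -0.1  0.1]
```

Request:
carry_out(
  slide=[
    [-0.04,-0.015,0.01],
    [-0.085,-0.03,0.02],
    [-0.13,-0.045,0.03],
    [-0.175,-0.065,0.04],
    [-0.22,-0.085,0.05],
    [-0.26,-0.1,0.06],
    [-0.29,-0.11,0.07],
    [-0.302,-0.115,0.075],
  ],
  roll=[-10,-20,-30,-40,-50,-60,-70,-80],
  claw=[0.06,0.08,0.08,0.08,0.08,0.08,0.08,0.08],
)

```text
clock: 11.05
position: [578.6, 232.8, 325.8]
ee_rot: [0.993, -0.119, -0.001, 0.001]
contact_force: [-0.8, -0.9, 0.6]
gripper_width: 80.0
grasp_force: 0.0
```

Request:
carry_out(
  slide=[
    [0,0,0],
    [0,0,0],
    [0,0,0],
  ],
  roll=[-8.8,-8.8,-8.8],
  claw=[0.08,0.08,0.08],
)

```text
clock: 11.42
position: [578.1, 230.9, 327.5]
ee_rot: [0.999, -0.047, -0.0, 0.0]
contact_force: [-0.4, 0.0, 0.1]
gripper_width: 80.1
grasp_force: 0.0
```

```bash
python3 - <<'E'
from h import *
np.set_printoptions(precision=1,suppress=True)
go([576.8,231,176],-5.2)
s=read_state();p=get_image("wrist");save(p,"w3.png");W=cloud(p,s)
for r in place_of(p,"die_oval")[:2]: print(r,atz(p,r["at"],0,s))
x,y,z=W[...,0],W[...,1],W[...,2]
m=(x>515)&(x<640)&(y>185)&(y<280)&(z>10)&(z<30)
print(cv2.minAreaRect(W[m][:,:2].astype(np.float32)),m.sum(),W[m].min(0),W[m].max(0))
E
```

```text
slide m [-0.  -0.   0.2] roll -0.16 psi -5.36 pos [578.1 230.9 327.5] j [ 0.6  0.4 -0.1  0.  -1.   0.8] F [-0.4  0.   0.1] t 11.425
{'at': [317.3, 221.3], 'conf': 0.84} [575.2 230.3   0. ]
{'at': [313.2, 11.9], 'conf': 0.77} [730.5 218.9   0. ]
((576.4512939453125, 230.92129516601562), (56.10413360595703, 100.29086303710938), 85.20735168457031) 8603 [525.2 199.4  10.4] [628.5 262.5  25.3]
```

View pics/w3.png

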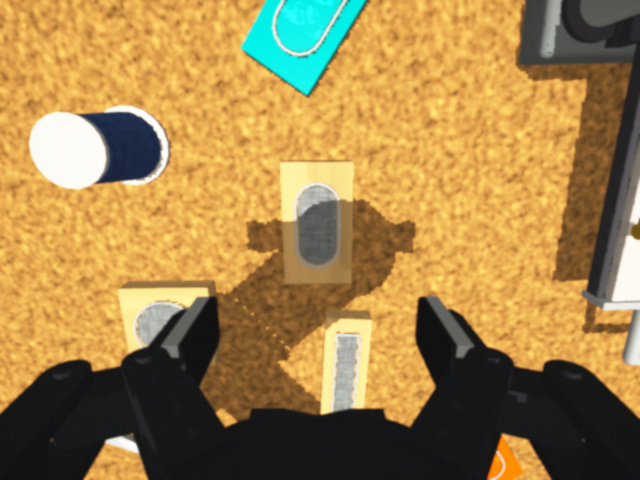

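The oval die sits at (317,221) in the wrist view, with its centre at (576.4,231) and yaw -4.8°. I'll go down and grip it.

Request:
carry_out(
  slide=[
    [-0.001,0,0.04],
    [-0.0015,0,0.09],
    [-0.0015,0,0.125],
    [-0.0015,0,0.145],
    [-0.0015,0,0.15],
    [-0.0015,0,0.151],
    [-0.0015,0,0.151],
  ],
  roll=[-0.5,-0.5,-0.5,-0.5,-0.5,-0.5,-0.5],
  claw=[0.08,0.08,0.08,0.08,0.08,0.08,0.08],
)

```text
clock: 12.4
position: [577.0, 231.4, 178.0]
ee_rot: [0.999, -0.041, 0.001, -0.001]
contact_force: [0.2, -0.1, -0.4]
gripper_width: 80.1
grasp_force: 0.0
```

Request:
carry_out(
  slide=[
    [0,0,0],
    [0,0,0],
    [0,0,0],
    [0,0,0],
  ],
  roll=[0,0,0,0],
  claw=[0.065,0.05,0.04,0.04],
)

```text
clock: 12.9
position: [577.0, 231.4, 178.1]
ee_rot: [0.999, -0.041, 0.001, -0.0]
contact_force: [-1.5, 0.3, 5.9]
gripper_width: 54.5
grasp_force: 64.7
```

Request:
carry_out(
  slide=[
    [0,0,-0.01],
    [0,0,-0.03],
    [0,0,-0.07],
    [0,0,-0.12],
    [0,0,-0.15],
    [0,0,-0.15],
  ],
  roll=[0,0,0,0,0,0],
  claw=[0.04,0.04,0.04,0.04,0.04,0.04],
)

```text
clock: 13.65
position: [576.9, 231.3, 329.7]
ee_rot: [0.999, -0.041, 0.002, -0.002]
contact_force: [-0.3, -0.4, -2.4]
gripper_width: 54.3
grasp_force: 63.9
```

```bash
python3 -c "
from h import *
go([570,-77,326],-4)
go([570,-77,180+62],-4)"
```

```text
slide m [0.0185 0.3078 0.0026] roll -0.73 psi -4.73 pos [576.9 231.3 329.7] j [ 0.64  0.44 -0.11  0.   -1.02  0.85] F [-0.3 -0.4 -2.4] t 13.65
slide m [0.0181 0.3081 0.0866] roll -0.73 psi -4.73 pos [576.9 231.3 329.7] j [ 0.64  0.44 -0.11  0.   -1.02  0.85] F [-0.3 -0.4 -2.4] t 13.65
```

Request:
carry_out(
  slide=[
    [0.002,0.03,0],
    [0.004,0.075,0],
    [0.008,0.125,0],
    [0.011,0.175,0],
    [0.014,0.225,0],
    [0.017,0.27,0],
    [0.018,0.3,0],
    [0.018,0.308,0],
  ],
  roll=[-0.7,-0.7,-0.7,-0.7,-0.7,-0.7,-0.7,-0.7],
  claw=[0.04,0.04,0.04,0.04,0.04,0.04,0.04,0.04],
)

```text
clock: 14.65
position: [568.3, -79.0, 324.8]
ee_rot: [0.999, -0.037, -0.002, 0.0]
contact_force: [0.3, -0.7, -1.9]
gripper_width: 54.0
grasp_force: 63.9
```

Request:
carry_out(
  slide=[
    [0,0,0],
    [0,0,0.03],
    [0,0,0.06],
    [0,0,0.075],
    [0,0,0.08],
    [0,0,0.08],
  ],
  roll=[0,0,0,0,0,0],
  claw=[0.04,0.04,0.04,0.04,0.04,0.04],
)

```text
clock: 15.4
position: [569.6, -76.9, 247.1]
ee_rot: [0.999, -0.035, 0.0, 0.0]
contact_force: [0.0, 0.5, -2.0]
gripper_width: 54.1
grasp_force: 63.9
```

```bash
python3 - <<'E'
from h import *
np.set_printoptions(precision=1,suppress=True)
go([570,-77,241],-4)
s=read_state();p=get_image("wrist");save(p,"w4.png");W=cloud(p,s)
t=get_image("top")
for n,q,ss in (("w",p,s),("t",t,None)):
  for k,z in (("die_oval",65),("side_stop",62),("back_fence",62),("tray_handle",50)):
    for r in place_of(q,k)[:1]: print(n,k,r,atz(q,r["at"],z,ss))
E
```

```text
slide m [0. 0. 0.] roll 0.02 psi -3.98 pos [569.6 -76.9 247.1] j [ 0.1  0.5 -0.3  0.  -0.8  1.4] F [ 0.   0.5 -2. ] t 15.4
w die_oval {'at': [317.4, 295.5], 'conf': 0.79} [567.9 -77.3  65. ]
w side_stop {'at': [165.0, 258.8], 'conf': 0.91} [589.4  -9.5  62. ]
w back_fence {'at': [295.0, 149.7], 'conf': 0.85} [633.4 -72.5  62. ]
t die_oval {'at': [347.4, 220.4], 'conf': 0.89} [568.3 -73.6  65. ]
t side_stop {'at': [213.2, 283.1], 'conf': 0.24} [433.8 206.9  62. ]
t back_fence {'at': [489.5, 218.8], 'conf': 0.16} [ 575.1 -377.    62. ]
t tray_handle {'at': [338.3, 275.5], 'conf': 0.76} [451.7 -55.8  50. ]
```

View pics/w4.png

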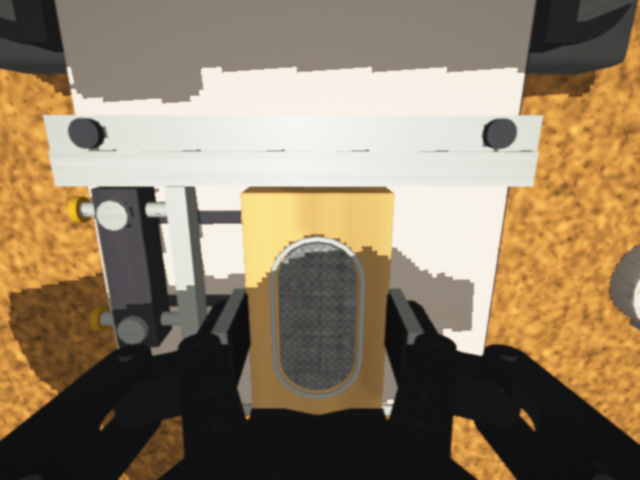

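The die is held level and in line with the tray. Its back end is at row 188, just short of the lip edge at row 186, and the stop bar (165-205) is clear of the left finger. I'll back off 4 mm and lower it.

Request:
carry_out(
  slide=[
    [-0.004,0,0],
    [-0.004,0,0.003],
    [-0.004,0,0.005],
    [-0.004,0,0.006],
    [-0.004,0,0.006],
  ],
  roll=[0,0,0,0,0],
  claw=[0.04,0.04,0.04,0.04,0.04],
)

```text
clock: 16.52
position: [565.2, -77.0, 240.5]
ee_rot: [0.999, -0.035, -0.0, 0.0]
contact_force: [0.3, 0.1, -2.3]
gripper_width: 54.5
grasp_force: 63.9
```

Request:
carry_out(
  slide=[
    [0,0,0.001],
    [0,0,0.001],
  ],
  roll=[0,0],
  claw=[0.04,0.04],
)

```text
clock: 16.77
position: [565.3, -77.0, 240.1]
ee_rot: [0.999, -0.035, 0.0, 0.0]
contact_force: [-1.0, 0.0, 0.1]
gripper_width: 54.0
grasp_force: 64.1
```

Request:
carry_out(
  slide=[
    [0.003,0,0],
    [0.006,0,0],
    [0.009,0,0],
    [0.012,0,0],
    [0.012,0,0],
    [0.012,0,0],
  ],
  roll=[0,0,0,0,0,0],
  claw=[0.04,0.04,0.04,0.04,0.04,0.04],
)

```text
clock: 17.52
position: [577.4, -78.0, 240.0]
ee_rot: [0.999, -0.035, 0.0, 0.0]
contact_force: [-3.5, -0.2, 5.7]
gripper_width: 54.0
grasp_force: 64.6
```

Request:
carry_out(
  slide=[
    [0,0,0],
    [0,0,0],
    [0,0,0],
    [0,0,-0.02],
    [0,0,-0.05],
    [0,0.025,-0.055],
    [0,0.05,-0.055],
    [0,0.05,-0.055],
  ],
  roll=[0,0,0,0,0,0,0,0],
  claw=[0.06,0.068,0.068,0.068,0.068,0.04,0.0,0.0],
)

```text
clock: 18.52
position: [573.5, -128.8, 294.6]
ee_rot: [0.999, -0.036, 0.0, -0.0]
contact_force: [-0.0, -0.5, -0.4]
gripper_width: 13.2
grasp_force: 0.0
```

```bash
python3 - <<'E'
from h import *
np.set_printoptions(precision=1,suppress=True)
go([576,-127,240],-4)
s=read_state();p=get_image("wrist");W=cloud(p,s);save(p,"w5.png")
x,y,z=W[...,0],W[...,1],W[...,2]
m=(x>515)&(x<617)&(y>-125)&(y<-35)&(z>77)&(z<90)
print("die",cv2.minAreaRect(W[m][:,:2].astype(np.float32)),m.sum(),W[m].min(0),W[m].max(0))
for k,zz in (("die_oval",62),("side_stop",62),("back_fence",62),("tray_handle",50)):
    for r in place_of(p,k)[:1]: print(k,r,atz(p,r["at"],zz,s))
E
```

```text
slide m [ 0.  -0.   0.1] roll -0.15 psi -4.15 pos [ 573.5 -128.8  294.6] j [ 0.1  0.4 -0.2 -0.  -0.9  1.4] F [-0.  -0.5 -0.4] t 18.525
die ((573.271484375, -77.65470886230469), (56.40849304199219, 91.48174285888672), 85.786865234375) 14354 [ 527.7 -108.8   77. ] [617.  -47.   87.5]
die_oval {'at': [232.4, 254.3], 'conf': 0.96} [577.8 -79.4  62. ]
side_stop {'at': [109.5, 245.8], 'conf': 0.81} [588.2  -8.3  62. ]
back_fence {'at': [205.1, 161.3], 'conf': 0.77} [632.4 -72.   62. ]
```

Request:
carry_out(
  slide=[
    [0.005,0,0],
    [0.005,0,0.02],
    [0.005,0,0.04],
    [0.005,0,0.052],
    [0.005,0,0.0565],
    [0.005,0,0.0565],
  ],
  roll=[0,0,0,0,0,0],
  claw=[0,0,0,0,0,0],
)

```text
clock: 19.52
position: [578.9, -128.0, 238.3]
ee_rot: [0.999, -0.035, 0.0, 0.0]
contact_force: [-0.5, -0.8, -0.3]
gripper_width: 0.0
grasp_force: 0.0
```

Request:
carry_out(
  slide=[
    [0,-0.003,0],
    [0,-0.006,0],
    [0,-0.009,0],
    [0,-0.012,0],
    [0,-0.015,0],
    [0,-0.018,0],
    [0,-0.02,0],
    [0,-0.02,0],
  ],
  roll=[0,0,0,0,0,0,0,0],
  claw=[0,0,0,0,0,0,0,0],
)

```text
clock: 20.52
position: [580.1, -107.9, 238.1]
ee_rot: [0.999, -0.035, -0.0, -0.0]
contact_force: [0.3, -0.9, 0.1]
gripper_width: -0.2
grasp_force: 0.4
```

Request:
carry_out(
  slide=[
    [0,-0.002,0],
    [0,-0.004,0],
    [0,-0.006,0],
    [0,-0.008,0],
    [0,-0.008,0],
  ],
  roll=[0,0,0,0,0],
  claw=[0,0,0,0,0],
)

```text
clock: 21.15
position: [580.6, -99.8, 238.1]
ee_rot: [0.999, -0.035, -0.0, -0.0]
contact_force: [-0.4, -0.2, 0.9]
gripper_width: -0.2
grasp_force: 0.1
```

```bash
cat > look.py <<'E'
from h import *
np.set_printoptions(precision=1,suppress=True)
go([580,-100,238],-4)
s=read_state();p=get_image("wrist");W=cloud(p,s)
x,y,z=W[...,0],W[...,1],W[...,2]
m=(x>515)&(x<617)&(y>-115)&(y<-25)&(z>77.5)&(z<82)
c,sn=np.cos(np.radians(-4)),np.sin(np.radians(-4))
U=x*c+y*sn;V=-x*sn+y*c
print("die V l/r",np.percentile(V[m],[1,99]),"U",np.percentile(U[m],[1,99]))
m=(x>550)&(x<632)&(V>0)&(V<40)&(z>72)&(z<77.3);print("bar V",np.percentile(V[m],[1,99]) if m.any() else "none",m.sum())
for k,zz in (("die_oval",62),("side_stop",62),("back_fence",62)):
    for r in place_of(p,k)[:1]: q=atz(p,r["at"],zz,s);print(k,r["conf"],q,"U,V",q[0]*c+q[1]*sn,-q[0]*sn+q[1]*c)
E
python3 look.py
```

```text
slide m [-0.  0.  0.] roll -0.02 psi -4.02 pos [580.6 -99.8 238.1] j [ 0.1  0.5 -0.3 -0.  -0.8  1.4] F [-0.4 -0.2  0.9] t 21.15
die V l/r [-66.9  10.1] U [544.3 620.4]
bar V [14.4 33.2] 5478
die_oval 0.62 [577.  -59.3  62. ] U,V 579.7510682698809 -18.87003725534472
side_stop 0.97 [589.1  -8.8  62. ] U,V 588.2330570086168 32.3456088972824
back_fence 0.75 [633.4 -72.1  62. ] U,V 636.8961242297287 -27.709189268696456
```

Request:
carry_out(
  slide=[
    [0,-0.001,0],
    [0,-0.002,0],
    [0,-0.003,0],
    [0,-0.003,0],
  ],
  roll=[0,0,0,0],
  claw=[0,0,0,0],
)

```text
clock: 21.85
position: [580.8, -97.1, 238.2]
ee_rot: [0.999, -0.035, -0.0, -0.0]
contact_force: [0.1, -1.1, 0.6]
gripper_width: -0.0
grasp_force: 0.2
```

Request:
carry_out(
  slide=[
    [0,-0.0005,0],
    [0,-0.001,0],
    [0,-0.001,0],
  ],
  roll=[0,0,0],
  claw=[0,0,0],
)

```text
clock: 22.22
position: [580.9, -96.1, 238.2]
ee_rot: [0.999, -0.035, -0.0, -0.0]
contact_force: [0.5, 0.4, 0.1]
gripper_width: 0.1
grasp_force: 0.2
```

Request:
carry_out(
  slide=[
    [0,-0.0005,0],
    [0,-0.001,0],
    [0,-0.001,0],
  ],
  roll=[0,0,0],
  claw=[0,0,0],
)

```text
clock: 22.6
position: [580.8, -95.3, 238.2]
ee_rot: [0.999, -0.035, -0.0, 0.0]
contact_force: [-0.7, -0.9, 0.6]
gripper_width: 0.1
grasp_force: 0.8
```

Request:
carry_out(
  slide=[
    [0,-0.0005,0],
    [0,-0.001,0],
    [0,-0.001,0],
  ],
  roll=[0,0,0],
  claw=[0,0,0],
)

```text
clock: 22.98
position: [580.8, -94.9, 238.3]
ee_rot: [0.999, -0.035, -0.001, 0.001]
contact_force: [-0.8, -5.1, -0.1]
gripper_width: -0.0
grasp_force: 2.9
```

Request:
carry_out(
  slide=[
    [0,-0.0005,0],
    [0,-0.001,0],
    [0,-0.001,0],
  ],
  roll=[0,0,0],
  claw=[0,0,0],
)

```text
clock: 23.35
position: [580.8, -94.6, 238.4]
ee_rot: [0.999, -0.035, -0.001, 0.001]
contact_force: [-1.7, -8.7, 0.1]
gripper_width: -0.2
grasp_force: 4.5
```

Request:
carry_out(
  slide=[
    [0,-0.0005,0],
    [0,-0.0005,0],
    [0,-0.0005,0],
  ],
  roll=[0,0,0],
  claw=[0,0,0],
)

```text
clock: 23.72
position: [580.8, -94.4, 238.4]
ee_rot: [0.999, -0.035, -0.001, 0.001]
contact_force: [-2.7, -10.0, -0.9]
gripper_width: 0.1
grasp_force: 5.3
```

Request:
carry_out(
  slide=[
    [0,0.004,0],
    [0,0.008,-0.005],
    [0,0.008,-0.03],
    [0,0.008,-0.05],
    [-0.03,-0.01,-0.05],
    [-0.06,-0.03,-0.05],
    [-0.078,-0.039,-0.05],
    [-0.078,-0.039,-0.05],
  ],
  roll=[0,0,0,0,0,0,0,0],
  claw=[0,0,0,0,0,0,0,0],
)

```text
clock: 24.72
position: [505.4, -47.5, 289.0]
ee_rot: [0.999, -0.034, 0.001, -0.0]
contact_force: [0.3, -0.3, 0.4]
gripper_width: -0.1
grasp_force: 0.0
```

```bash
cat >> look.py <<'E'
save(p,"w6.png")
E
python3 look.py
```

```text
slide m [0.1 0.  0.1] roll 0.08 psi -3.92 pos [505.4 -47.5 289. ] j [ 0.2  0.3 -0.4 -0.  -0.8  1.3] F [ 0.3 -0.3  0.4] t 24.725
die V l/r [-40.6  14.3] U [531.4 619.6]
bar V [15.7 36.7] 3290
die_oval 0.77 [578.4 -55.2  62. ] U,V 580.8686987228351 -14.682301817266207
side_stop 0.71 [589.3  -9.5  62. ] U,V 588.5727712162661 31.59659104601439
```

View pics/w6.png

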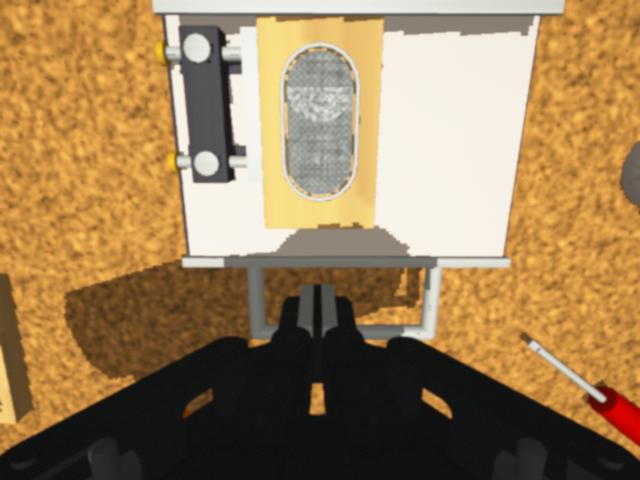

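The die lies flush along the stop bar (column 262), with the closed fingers in front of its near end (row 228). I'll lower and push it back gently.

Request:
carry_out(
  slide=[
    [0,0.001,0.02],
    [0,0.001,0.04],
    [0,0.001,0.0505],
    [0,0.001,0.0505],
    [0.004,0.001,0.0505],
    [0.008,0.001,0.0505],
    [0.01,0.001,0.0505],
    [0.01,0.001,0.0505],
  ],
  roll=[0,0,0,0,0,0,0,0],
  claw=[0,0,0,0,0,0,0,0],
)

```text
clock: 25.92
position: [516.2, -50.0, 237.9]
ee_rot: [0.999, -0.035, 0.0, -0.0]
contact_force: [-0.3, 0.0, -0.4]
gripper_width: 0.2
grasp_force: 0.0
```

Request:
carry_out(
  slide=[
    [0.001,0,0],
    [0.002,0,0],
    [0.003,0,0],
    [0.004,0,0],
    [0.004,0,0],
  ],
  roll=[0,0,0,0,0],
  claw=[0,0,0,0,0],
)

```text
clock: 26.55
position: [519.7, -50.3, 237.6]
ee_rot: [0.999, -0.035, -0.0, 0.0]
contact_force: [-1.1, -0.2, -0.2]
gripper_width: -0.3
grasp_force: 0.7
```

Request:
carry_out(
  slide=[
    [0.001,0,0],
    [0.002,0,0],
    [0.002,0,0],
  ],
  roll=[0,0,0],
  claw=[0,0,0],
)

```text
clock: 26.92
position: [522.1, -50.4, 237.6]
ee_rot: [0.999, -0.035, 0.0, -0.0]
contact_force: [-0.3, -1.0, 0.4]
gripper_width: -0.1
grasp_force: 0.3
```

Request:
carry_out(
  slide=[
    [0.0005,0,0],
    [0.001,0,0],
    [0.001,0,0],
  ],
  roll=[0,0,0],
  claw=[0,0,0],
)

```text
clock: 27.3
position: [523.0, -50.5, 237.7]
ee_rot: [0.999, -0.035, 0.0, -0.0]
contact_force: [-0.7, -0.5, -0.4]
gripper_width: -0.3
grasp_force: 0.3
```

Request:
carry_out(
  slide=[
    [0.0005,0,0],
    [0.001,0,0],
    [0.001,0,0],
  ],
  roll=[0,0,0],
  claw=[0,0,0],
)

```text
clock: 27.68
position: [524.0, -50.5, 237.7]
ee_rot: [0.999, -0.035, 0.0, -0.0]
contact_force: [-0.6, -0.2, 0.2]
gripper_width: -0.1
grasp_force: 0.3
```

Request:
carry_out(
  slide=[
    [0.0005,0,0],
    [0.001,0,0],
    [0.001,0,0],
  ],
  roll=[0,0,0],
  claw=[0,0,0],
)

```text
clock: 28.05
position: [525.0, -50.6, 237.7]
ee_rot: [0.999, -0.035, 0.0, -0.0]
contact_force: [-1.0, -0.7, -0.3]
gripper_width: -0.3
grasp_force: 0.3
```

Request:
carry_out(
  slide=[
    [0.0005,0,0],
    [0.001,0,0],
    [0.001,0,0],
  ],
  roll=[0,0,0],
  claw=[0,0,0],
)

```text
clock: 28.42
position: [525.9, -50.7, 237.7]
ee_rot: [0.999, -0.035, -0.0, 0.0]
contact_force: [-0.7, 0.3, 0.3]
gripper_width: -0.2
grasp_force: 0.7
```

Request:
carry_out(
  slide=[
    [0.0005,0,0],
    [0.001,0,0],
    [0.001,0,0],
  ],
  roll=[0,0,0],
  claw=[0,0,0],
)

```text
clock: 28.8
position: [526.3, -50.7, 237.7]
ee_rot: [0.999, -0.035, -0.001, 0.0]
contact_force: [-4.6, 2.0, 3.8]
gripper_width: 0.3
grasp_force: 2.4
```

```bash
python3 look.py
```

```text
slide m [ 0.1  0.  -0. ] roll -0.04 psi -4.04 pos [526.3 -50.7 237.7] j [ 0.2  0.4 -0.4 -0.  -0.7  1.3] F [-4.6  2.   3.8] t 28.8
die V l/r [-40.7  14.3] U [534.5 619.8]
bar V [16.  36.3] 5742
die_oval 0.92 [584.3 -54.6  62. ] U,V 586.7292569021988 -13.675150739415997
side_stop 0.94 [589.7  -9.5  62. ] U,V 588.9689906962923 31.68201699865311
back_fence 0.63 [634.3 -72.8  62. ] U,V 637.8618262235228 -28.38667870944296
```

Request:
carry_out(
  slide=[
    [0.0005,0,0],
    [0.0008,0,0],
    [0.0008,0,0],
  ],
  roll=[0,0,0],
  claw=[0,0,0],
)

```text
clock: 29.38
position: [526.6, -50.8, 237.6]
ee_rot: [0.999, -0.035, -0.002, 0.0]
contact_force: [-6.8, 2.3, 5.5]
gripper_width: -0.0
grasp_force: 3.3
```

Request:
carry_out(
  slide=[
    [-0.004,0,0],
    [-0.009,0,0],
    [-0.009,0,-0.025],
    [-0.009,0,-0.05],
    [0.015,0.02,-0.05],
    [0.045,0.045,-0.05],
    [0.06,0.052,-0.05],
    [0.06,0.052,-0.05],
  ],
  roll=[0,0,0,0,0,0,0,0],
  claw=[0,0,0,0,0,0,0,0],
)

```text
clock: 30.38
position: [584.6, -107.5, 287.3]
ee_rot: [0.999, -0.036, 0.0, 0.0]
contact_force: [0.0, -0.3, 0.1]
gripper_width: -0.2
grasp_force: 0.0
```

Request:
carry_out(
  slide=[
    [0,0,0.02],
    [0,0,0.04],
    [0,0,0.05],
    [0,0,0.05],
    [0,-0.003,0.05],
    [0,-0.006,0.05],
    [0,-0.008,0.05],
    [0,-0.008,0.05],
  ],
  roll=[0,0,0,0,0,0,0,0],
  claw=[0,0,0,0,0,0,0,0],
)

```text
clock: 31.38
position: [584.6, -98.7, 238.0]
ee_rot: [0.999, -0.035, 0.0, -0.0]
contact_force: [-0.4, 0.4, 0.8]
gripper_width: -0.6
grasp_force: 0.0
```

```bash
python3 look.py
```

```text
slide m [-0.  0. -0.] roll -0.01 psi -4.01 pos [584.6 -98.7 238. ] j [ 0.1  0.5 -0.3 -0.  -0.8  1.4] F [-0.4  0.4  0.8] t 31.375
die V l/r [-66.5  14.5] U [547.7 620.2]
bar V [17.4 34.5] 3647
die_oval 0.94 [585.1 -55.7  62. ] U,V 587.5288554547107 -14.72856658245069
side_stop 0.77 [588.2  -9.   62. ] U,V 587.3659195158829 32.01136551938836
back_fence 0.64 [632.3 -72.7  62. ] U,V 635.8361000942053 -28.416813044326574
```

Request:
carry_out(
  slide=[
    [0,-0.001,0],
    [0,-0.002,0],
    [0,-0.003,0],
    [0,-0.003,0],
  ],
  roll=[0,0,0,0],
  claw=[0,0,0,0],
)

```text
clock: 32.08
position: [584.7, -95.8, 237.7]
ee_rot: [0.999, -0.035, -0.0, -0.0]
contact_force: [-0.2, 0.7, -0.1]
gripper_width: -0.2
grasp_force: 0.0
```

Request:
carry_out(
  slide=[
    [0,-0.0005,0],
    [0,-0.001,0],
    [0,-0.001,0],
  ],
  roll=[0,0,0],
  claw=[0,0,0],
)

```text
clock: 32.45
position: [584.7, -95.4, 237.7]
ee_rot: [0.999, -0.035, -0.0, 0.0]
contact_force: [-0.5, -3.4, -0.2]
gripper_width: 0.1
grasp_force: 1.9
```

Request:
carry_out(
  slide=[
    [0,-0.0005,0],
    [0,-0.001,0],
    [0,-0.001,0],
  ],
  roll=[0,0,0],
  claw=[0,0,0],
)

```text
clock: 32.83
position: [584.8, -95.1, 237.9]
ee_rot: [0.999, -0.035, -0.0, 0.001]
contact_force: [0.7, -7.9, -0.1]
gripper_width: 0.1
grasp_force: 3.8
```

Request:
carry_out(
  slide=[
    [0,-0.0005,0],
    [0,-0.001,0],
    [0,-0.001,0],
  ],
  roll=[0,0,0],
  claw=[0,0,0],
)

```text
clock: 33.2
position: [584.8, -94.7, 238.0]
ee_rot: [0.999, -0.035, -0.0, 0.001]
contact_force: [-0.2, -11.3, 0.4]
gripper_width: -0.0
grasp_force: 5.4
```

Request:
carry_out(
  slide=[
    [0,0.004,0],
    [0,0.01,0],
    [0,0.01,-0.03],
    [0,0.01,-0.07],
    [-0.04,0.01,-0.11],
    [-0.09,0.01,-0.15],
    [-0.13,0,-0.165],
    [-0.14,0,-0.165],
  ],
  roll=[0,0,0,0,0,0,0,0],
  claw=[0,0,0,0,0,0,0,0],
)

```text
clock: 34.2
position: [443.3, -82.7, 404.6]
ee_rot: [0.999, -0.034, 0.002, -0.001]
contact_force: [0.8, -0.4, -0.5]
gripper_width: -0.1
grasp_force: 0.0
```

Request:
carry_out(
  slide=[
    [0,0,0],
    [0,0,0],
  ],
  roll=[0,0],
  claw=[0,0],
)

```text
clock: 34.45
position: [446.2, -83.0, 402.0]
ee_rot: [0.999, -0.035, -0.001, 0.0]
contact_force: [0.5, -0.1, -0.6]
gripper_width: 0.2
grasp_force: 0.0
```

```bash
python3 look.py; python3 - <<'E'
from h import *
s=read_state();p=get_image("wrist");t=get_image("top")
for q,ss in ((p,s),(t,None)):
    r=place_of(q,"tray_handle")[:1]
    for k in r: print(k,atz(q,k["at"],50,ss))
E
```

```text
slide m [0.1 0.  0.2] roll -0.03 psi -4.03 pos [446.2 -83.  402. ] j [ 0.2  0.1 -0.4 -0.  -1.1  1.3] F [ 0.5 -0.1 -0.6] t 34.45
die V l/r [-40.8  14.4] U [537.7 608.5]
bar V [16.1 39. ] 1173
die_oval 0.89 [364.4  66.8  62. ] U,V 358.8432412843702 92.02604148663278
side_stop 0.65 [587.1  -8.2  62. ] U,V 586.1956184534681 32.81209444190536
back_fence 0.36 [588.5  -9.1  62. ] U,V 587.7130128141722 31.989637257485295
{'at': [289.5, 206.6], 'conf': 0.92} [451.97653613 -59.26934165  50.        ]
```

View pics/w6.png

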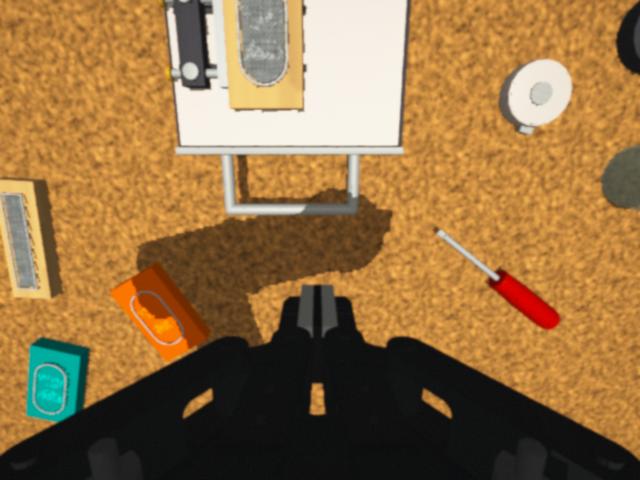

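The wrist view shows the die at (265,50), flush against the bar, with the tray out and the other things where they were. One last check: has the tray moved since the pull?

```bash
python3 - <<'E'
from h import *
a=cv2.imread("pics/t2.png",0).astype(np.float32)
p=get_image("top");save(p,"t3.png",5,(270,110,430,230));b=cv2.imread("pics/t3.png",0).astype(np.float32)
def sh(x0,y0,x1,y1):
    t=a[y0:y1,x0:x1];r=cv2.matchTemplate(b[y0-20:y1+20,x0-20:x1+20],t,cv2.TM_CCOEFF_NORMED);_,m,_,l=cv2.minMaxLoc(r);return (l[0]-20)/5*2.1,(l[1]-20)/5*2.1,m
print("stop block mm",sh(165,415,245,578),"fence right",sh(450,350,605,460),"press",sh(30,40,180,200))
E
```

```text
stop block mm (0.0, 0.0, 0.9999294877052307) fence right (0.0, 0.0, 0.9998549222946167) press (0.0, 0.0, 0.9997572898864746)
```

The tray hasn't moved, so I'm handing in.

```bash
python3 -c "
from bench import *
print(job_done())"
```

```text
the job is handed in; nothing more can be done
None
```

The job is handed in: the tray is fully out at its stop, and the oval die lies free on the pad, blade up, pressed firm against the back fence (about 7 N) and the side stop bar (about 11 N).

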